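Vent a dry box, break its stuck lid free and hold it ajar

ROBOT

A 6-joint arm with a two-finger parallel gripper is mounted at the origin on a cart in front of the work surface, level with it; the furniture and walls round the work are solid. World frame = base frame: x ahead of the robot, y to its left, z up, the work surface at z = 0. Lengths are in m, angles in rad, forces in N, time in s.
With the tool pointing down it reaches from about 0.375 to 0.9 m from the base axis. Payload 3.1 kg.
Tool frame: the origin (TCP) lies on the centre line of the jaws, within the pads' length; the fingertips stand 22 mm ahead of it and the grasp point (between the pads) lies 3 mm ahead of it; z points along the fingers, x is the direction in which the jaws open and shut, and the axes are right-handed (so a half turn about z gives the same grasp; the last joint's range is limited). The gripper opens to 87 mm and grips with 3 to 60 N. Pads are 19 mm wide; open, the fingers measure 117 mm over their backs; the gripper's body (75 mm by 190 mm) begins 51 mm behind the grasp point.
Start: joints at [-1.317, 0.527, 1.433, -0, 1.181, -0.178], TCP at [0.262, -0.568, 0.245] pointing down, gripper open.
Joint ranges: [-3.08, 3.08], [-0.75, 2.2], [0.22, 2.44], [-1.43, 4.57], [0, 2.65], [-2.85, 2.85]. Speed limits (rad/s): [2.79, 2.79, 3.14, 3.14, 3.14, 3.14].

INTERFACE

Orientations are given as a unit quaternion [x, y, z, w].
In Python, from rig import robot, camera, order gives the robot as it stands.
- The arm moves only by the shell command python3 -m pendant 'ROWS' [OPENING] [FORCE]. ROWS is JSON, a list of rows, each a list of 2 entries, a list of its own where there are three numbers: the shift along the tool's x, y, z in mm, then the turn about the tool's z in degrees. A call has 1 to 8 rows; each row shifts and turns the commanded pose from where the row before left it, along the tool's axes as they then stand; what a row does not reach is not made up. A row lasts 1/8 s, in which the tool goes at most 62.5 mm and 10.7 degrees, less where a joint would pass 70% of its speed; a pose out of reach is approached as far as the arm can. A call with a gripper value outside its range is refused whole. OPENING is the finger opening in mm, from 0 to 87, set as the call begins (- or left out, the last holds). The fingers move at their own pace and stop on an object; FORCE is the grip in N (left out, the last holds). Time passes only in rows, so rows that do not move let the fingers close. It gives the time, the measured TCP pose, the force and the opening at its end, in the units of the state.
- robot.get_obs(): the state, without advancing time (a new reading comes with each control period).
- camera(name): name is "scene" or "side" or "wrist"; returns a dict with "pixels" (420x560x3 uint8, blue, green, red), "mtx" (3x3 intrinsics, pixels), "R" (3x3) and "t" (3): a world point X has camera coordinates R X + t. Camera axes: x right, y down, z forward; pixel columns grow to the right and rows downward; lengths in m; the calibration is good to about 2 mm. A picture is of the moment at which its call begins. There is no depth.
- order.hand_in(): hands the job in, once; it reports no verdict.
The state is a dict: "time": time; "q": joint angles; "joint_velocities": joint speeds; "joint_torque": joint torques, N m; "position": TCP position; "tool_rot": TCP orientation; "ft_force": force on the tool from outside, world axes, zero at the start; "moment": the same for the moment, N m; "grip_width": finger opening in m.
Only numpy, scipy, OpenCV 4.12 (cv2) and the standard library are available. Lean on these libraries where they do the work, as an engineer would, in place of code of your own. Each camera call takes 0.05 s, during which the arm holds its last target. There are 200 camera calls.

TASK

Vent the grey dry box: pull the sprung knob at its side straight up to its stop, keep it there for about a second so that air gets in, and let it spring back. Then pull up on the bar handle until the stuck lid breaks free of its seal, without flinging it open, and hold the lid ajar with its front edge about 3 cm above the rim: finish while still holding it there, keeping still. Leave the jar, the wooden block and the steel dish beside the box where they are.

Things in the scene. Friction and masses are not known exactly. Their poses are not given: they have to be found in the camera images.
- dry_box: Grey box, 170 (x) x 150 (y) x 85 mm high, screwed to the desk; place and yaw vary. Origin: centre of its underside; own -x is the front (round gauge), +y the vent side. Its aluminium lid, 10 mm thick plus a 3 mm raised panel, hinges on the rear rim: hinge line along y at x +85, z 85 mm. The vent stands on its own post beside the box, axis at x -20, y +115 mm.
- vent (a joint): Height of the vent knob above its rest position, m: 0 at rest, 0.018 at its upper stop. It moves straight up; a spring pulls it back with about 4 N at rest and 9 N at the stop, so it returns by itself when let go.
- vent_grip (a point): Point to grip on the vent knob: on its axis, 14 mm above its underside, 106 mm above the desk at rest. The knob is an upright black cylinder, 24 mm diameter, 22 mm high, its top 114 mm above the desk at rest; 7 mm under it is the top of its post, 28 mm wide. Moves with the knob, turns with the box.
- lid (a joint): Opening angle of the lid, rad: 0 shut (so at the start), growing as its front edge, 170 mm from the hinge, rises; 3 cm of opening is about 0.18 rad. The seal holds it shut up to a peak of 15 to 20 N upward at the handle, in the first 5 mm of travel, and lets go over the next 5 mm; then only a few N (weight, some drag) pull it shut. Let go, it falls shut.
- handle_grip (a point): Middle of the lid's handle: round steel bar, 12 mm diameter, 90 mm long along the box's y, axis 32 mm above the lid's flat top, on two 10 mm posts 39 mm either side of the middle. With the lid shut, at x -63, y 0, z 127 mm in the box frame: 148 mm ahead of the hinge line and 42 mm above it. Moves and tilts with the lid.
- lid_front (a point): Middle of the lid's front lower edge, 85 mm above the desk (level with the rim) when shut; its height above that is the opening at the front.
- jar_flux: Loose bystander: white lidded jar, 52 mm diameter, 56 mm high, origin at the centre of its underside; stands in front of the box, on the side away from the vent.
- wood_block: Loose bystander: small pine block, 32 x 50 x 24 mm high, origin at the centre of its underside; in front of the box on the vent's side.
- steel_dish: Loose bystander: shallow round steel dish, 64 mm diameter, 15 mm high, origin at the centre of its underside; on the vent's side of the box, behind the vent.

How it is judged:
On the way, in this order (a step that is already met when the one before it is completed fails the run):
1. the vent knob is pulled up to its stop (within 2.5 mm) and kept there for half a second (value of joint vent above 0.0155 m), for 0.5 s.
2. then the lid is broken free of its seal (front edge more than 12 mm up) (value of joint lid above 0.07 rad), for 0.1 s.
At the end, for the whole second after the job is handed in: The gripper holds the lid still with its front edge 18 to 45 mm above the rim (joint lid 0.106 to 0.268 rad, under 0.05 rad/s), the fingers bearing on it with more than 0.5 N, and the vent knob has sprung back to within 4 mm of its rest (value of joint lid between 0.106 and 0.268 rad and velocity of joint lid between -0.05 and 0.05 rad/s and contact force between the fingers and dry_box above 0.5 N and value of joint vent below 0.004 m); the arm keeps its last pose, push and grip.
It fails at once if the lid is flung open (more than 0.45 rad, front edge over 74 mm up) (value of joint lid above 0.45 rad).
It fails at once if the lid is opened while the vent knob is still up (value of joint lid above 0.07 rad and value of joint vent above 0.006 m).
It fails at once if the jar is moved more than 30 mm (distance of jar_flux from where it was at the start of the episode above 0.03 m).
It fails at once if the wooden block is moved more than 30 mm (distance of wood_block from where it was at the start of the episode above 0.03 m).
It fails at once if the dish is moved more than 30 mm (distance of steel_dish from where it was at the start of the episode above 0.03 m).
It also fails if it takes over 43 s, if anything falls off the work surface, if the arm or the gripper's body presses on something with over 40 N, if the wrist force passes 120 N, or if a joint passes its speed limit or range.

## Working session

There is one attempt and no reset: what is moved stays moved. The work goes in short steps, Python scripts to look and compute and a shell command to move; the robot and the scene stay as the last step left them, time stands still between calls to the robot, and variables do not carry over. Pictures are saved under pics/ and viewed, about 8 in all and at most 12, crops included, and the job is handed in when it is done.

```bash
mkdir -p pics; ls; python3 - <<'E'
from rig import robot,camera
import cv2,numpy as np
o=robot.get_obs();print(o)
a=camera("scene");b=camera("side")
for n,c in(("scene",a),("side",b)):
    cv2.imwrite(f"pics/{n}0.png",c["pixels"]); print(n,c["mtx"].tolist(),(-c["R"].T@c["t"]).round(3))
E
```

```text
pics
{'time': 0.0, 'q': array([-1.31751272e+00,  5.28447767e-01,  1.43387969e+00,  1.74315658e-05,
        1.18137546e+00, -1.78472772e-01]), 'joint_velocities': array([-0.00055896,  0.00012672, -0.00089851, -0.00059255, -0.00062748,
        0.00040219]), 'joint_torque': array([ 3.70710786e-04, -4.40042388e+01, -1.76593190e+01,  6.32211403e-02,
        5.83368691e-02, -1.79822982e-04]), 'position': array([ 0.26141809, -0.56696693,  0.24359007]), 'tool_rot': array([ 8.42157658e-01, -5.39230345e-01, -7.67986795e-04, -7.23574443e-04]), 'ft_force': array([-0.83255719, -0.17839891, -0.02192885]), 'moment': array([-0.01964344,  0.02780456, -0.02795044]), 'grip_width': 0.08692630532300387}
scene [[453.56334826206387, 0.0, 291.2232172277313], [0.0, 453.56334826206387, 207.78997786613363], [0.0, 0.0, 1.0]] [-0.063 -0.023  0.582]
side [[499.0572703502647, 0.0, 278.1364940816145], [0.0, 499.0572703502647, 207.4398114068758], [0.0, 0.0, 1.0]] [ 0.419 -1.086  0.5  ]
```

View pics/scene0.png

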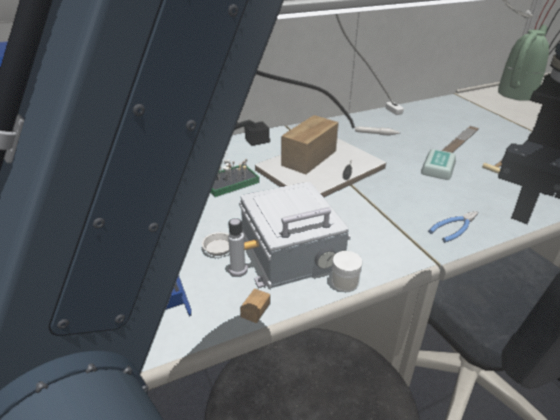

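View pics/side0.png

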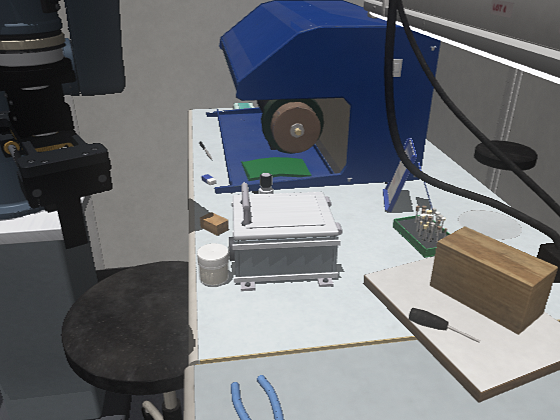

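The scene view shows the knob at about (236,227), the bar from about (284,225) to (328,215), the jar at (346,270), the block at (256,304) and the dish at (219,244). In the side view the knob is at (266,182) and the bar at about (245,205).

```bash
cat > h.py <<'E'
import numpy as np,cv2
from scipy.spatial.transform import Rotation as Rn
def ray(c,p):
    d=c["R"].T@np.linalg.inv(c["mtx"])@np.array([p[0],p[1],1.]); return -c["R"].T@c["t"],d
def plane(c,p,z):
    o,d=ray(c,p); return o+d*(z-o[2])/d[2]
def tri(c1,p1,c2,p2):
    o1,d1=ray(c1,p1);o2,d2=ray(c2,p2)
    s=np.linalg.lstsq(np.c_[d1,-d2],o2-o1,rcond=None)[0]
    a,b=o1+s[0]*d1,o2+s[1]*d2; return (a+b)/2,np.linalg.norm(a-b)
def proj(c,X):
    v=c["mtx"]@(c["R"]@np.asarray(X)+c["t"]); return v[:2]/v[2]
def dark(c,x0,y0,x1,y1,th=60):
    m=(c["pixels"][y0:y1,x0:x1].max(2)<th).astype(np.uint8)
    n,l,s,ce=cv2.connectedComponentsWithStats(m); i=1+np.argmax(s[1:,4]); return ce[i]+[x0,y0],s[i]+[x0,y0,0,0,0]
E
python3 - <<'E'
from rig import robot,camera
from h import *
import pickle
a=camera("scene");b=camera("side");pickle.dump((a,b),open("v0.pkl","wb"))
ka=dark(a,222,212,250,242);kb=dark(b,255,170,278,192);print(ka,kb)
print("knob tri",tri(a,ka[0],b,kb[0]),plane(a,ka[0],.103),plane(b,kb[0],.103))
for n,p in(("jar",(346,258)),("block",(258,297))):print(n,plane(a,p,.056 if n=="jar" else .024))
ca=cv2.resize(a["pixels"][175:285,220:370],None,fx=5,fy=5,interpolation=cv2.INTER_CUBIC)
cb=cv2.resize(b["pixels"][165:300,220:350],None,fx=4,fy=4,interpolation=cv2.INTER_CUBIC)
cv2.imwrite("pics/ca.png",ca);cv2.imwrite("pics/cb.png",cb)
E
```

```text
(array([230., 227.]), array([230, 227,   1,   1,   1])) (array([265.54716981, 181.40566038]), array([261, 175,  11,  13, 106]))
knob tri (array([ 0.53832028, -0.21081235,  0.09997078]), np.float64(0.003185032771186376)) [ 0.53699755 -0.20969331  0.103     ] [ 0.5360505  -0.22029669  0.103     ]
jar [ 0.42752104 -0.38137667  0.056     ]
block [ 0.43568294 -0.21760041  0.024     ]
```

View pics/ca.png

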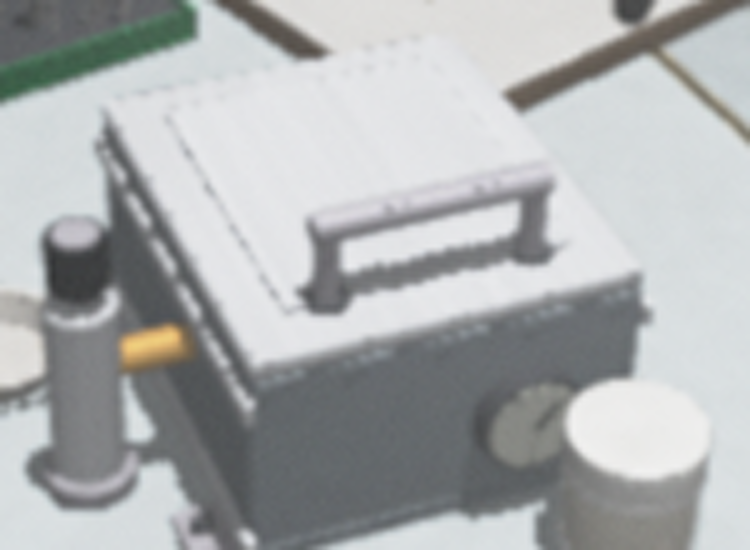

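View pics/cb.png

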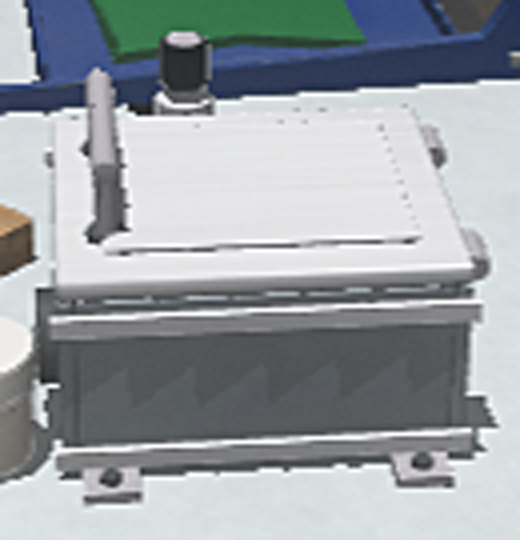

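Crops: in the scene the knob top is at (235,221.6) and the bar ends at about (282,219) and (330,210.5). In the side view the knob top is at (265.9,173.5) and the bar ends at about (244,183.5) and (245.5,206).

```bash
python3 - <<'E'
from h import *
import pickle
a,b=pickle.load(open("v0.pkl","rb"))
A=lambda x,y:((x+.5)/5-.5+220,(y+.5)/5-.5+175)
B=lambda x,y:((x+.5)/4-.5+220,(y+.5)/4-.5+165)
p=A(77,235);q=B(185,37);print("knobtop",tri(a,p,b,q),plane(a,p,.114),plane(b,q,.114))
L=tri(a,A(312,222),b,B(97,77));R=tri(a,A(552,180),b,B(103,162));print("bar",L,R,np.linalg.norm(L[0]-R[0]))
bl,br=plane(a,A(312,222),.127),plane(a,A(552,180),.127);bm=(bl+br)/2;y=bl-br
print(bl,br,np.linalg.norm(y))
c=[plane(a,A(*p),.095) for p in((262,372),(638,272),(108,105),(450,38))]
for v in c:print("lid",v.round(4))
print("lens",[np.linalg.norm(c[i]-c[j]).round(4) for i,j in((0,1),(0,2),(1,3),(2,3))])
k=tri(a,p:=A(77,235),b,q)[0]
for n,v in(("bar",y),("front",c[0]-c[1]),("left",c[2]-c[0]),("right",c[3]-c[1])):
    print(n,np.degrees(np.arctan2(v[1],v[0])).round(1))
kp=(plane(a,A(77,235),.114)+plane(b,q,.114))/2
# knob offset in box frame from handle = (43,115): dir
for m in (bm,(L[0]+R[0])/2):
    v=kp-m; print("yaw from knob-handle",np.degrees(np.arctan2(v[1],v[0])-np.arctan2(115,43)),np.linalg.norm(v[:2]),np.hypot(43,115)/1e3)
E
```

```text
knobtop (array([ 0.53565242, -0.21781646,  0.11562503]), np.float64(0.004768578780987648)) [ 0.53397362 -0.21832519  0.114     ] [ 0.53823262 -0.20964365  0.114     ]
bar (array([ 0.48821155, -0.28535296,  0.13023122]), np.float64(0.0010832714751762347)) (array([ 0.48012203, -0.37161741,  0.13007729]), np.float64(0.006777124837357823)) 0.08664305789485932
[ 0.49132719 -0.28715151  0.127     ] [ 0.47875864 -0.37321102  0.127     ] 0.08697246219661638
lid [ 0.4619 -0.2553  0.095 ]
lid [ 0.4558 -0.3973  0.095 ]
lid [ 0.632  -0.2663  0.095 ]
lid [ 0.6206 -0.4101  0.095 ]
lens [np.float64(0.1421), np.float64(0.1705), np.float64(0.1653), np.float64(0.1443)]
bar 81.7
front 87.6
left -3.7
right -4.4
yaw from knob-handle -3.220630289445413 0.12692064976006767 0.12277621919573839
yaw from knob-handle -3.8971121655328633 0.12572909850283517 0.12277621919573839
```

Estimates: yaw about -3.8°, knob at about (0.536, -0.215), bar middle at about (0.485, -0.329). The jaws go along box x for both grasps. I turn first.

```bash
python3 -m pendant '[[[0,0,0],-10.2],[[0,0,0],-10.2],[[0,0,0],-10.2],[[0,0,0],-10.2],[[0,0,0],-10.2],[[0,0,0],-10.2],[[0,0,0],0]]' 87 30
cat >> h.py <<'E'
def need(o,X):
    "shift in tool axes (mm) to bring TCP to X, and jaw angle deg"
    M=Rn.from_quat(o["tool_rot"]).as_matrix()
    return (M.T@(np.asarray(X)-o["position"])*1e3).round(1),np.degrees(np.arctan2(M[1,0],M[0,0])).round(2)
E
python3 - <<'E'
from rig import robot
from h import *
o=robot.get_obs();print(o["position"],need(o,[.485,-.25,.24]),need(o,[.536,-.215,.24]))
E
```

```text
time: 1.08
position: [0.2615, -0.5674, 0.2443]
tool_rot: [0.999, -0.037, -0.0, -0.0]
ft_force: [-0.2, 0.8, 0.7]
grip_width: 0.0869
[ 0.26153114 -0.56744097  0.24428613] (array([ 199.7, -332.9,    4.4]), np.float64(-4.18)) (array([ 248. , -371.5,    4.5]), np.float64(-4.18))
```

```bash
python3 -m pendant '[[[25,-42,0],0],[[25,-42,0],0],[[25,-42,0],0],[[25,-42,0],0],[[25,-42,0],0],[[25,-42,0],0],[[25,-42,0],0],[[25,-38,0],0]]'; python3 -m pendant '[[[0,0,0],0],[[0,0,0],0]]'
python3 - <<'E'
from rig import robot,camera
from h import *
import pickle
c=camera("wrist");o=robot.get_obs();pickle.dump((c,o),open("w1.pkl","wb"));cv2.imwrite("pics/w1.png",c["pixels"])
print(o["position"],-c["R"].T@c["t"])
for n,X in(("knob",(.536,-.215,.114)),("bar",(.485,-.329,.127)),("tcp",o["position"]+[0,0,-.003])):print(n,proj(c,X))
E
```

```text
time: 2.08
position: [0.4853, -0.249, 0.2446]
tool_rot: [0.999, -0.037, 0.0, -0.0]
ft_force: [0.1, 0.2, -0.7]
grip_width: 0.0871
time: 2.33
position: [0.4845, -0.2508, 0.2445]
tool_rot: [0.999, -0.036, -0.0, 0.0]
ft_force: [0.4, -0.6, 0.8]
grip_width: 0.0869
[ 0.48422287 -0.25127642  0.24451563] [ 0.48999394 -0.18080644  0.38529116]
knob [329.17420099 167.50853863]
bar [282.31720346 290.02753518]
tcp [275.17719505 270.17833808]
```

View pics/w1.png

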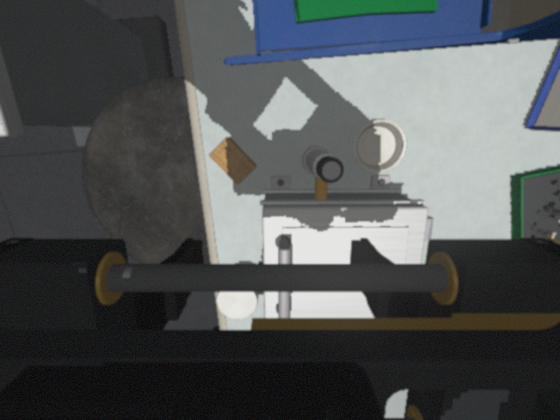

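Wrist view: the knob top is centred at about (329,169). The bar runs from (284,236) to (285,318) and the lid's left edge runs from (264,205) to (427,205), so the jaws line up with the box.

```bash
python3 - <<'E'
from h import *
import pickle
c,o=pickle.load(open("w1.pkl","rb"))
k=plane(c,(329,169),.114);e=plane(c,(284,237),.127);f=plane(c,(285,316),.127)
l1=plane(c,(265,205),.095);l2=plane(c,(426,206),.095)
print(k,e,f,l1,l2,np.linalg.norm(l2-l1))
print(np.degrees(np.arctan2(*(e-f)[[1,0]]))-90,np.degrees(np.arctan2(*(l2-l1)[[1,0]])))
y=np.radians(-3.8);X=np.array([np.cos(y),np.sin(y),0]);Y=np.array([-np.sin(y),np.cos(y),0])
bm=e-.045*Y;print("bar mid",bm,"bar from knob",k-.043*X-.115*Y,"edge",l1-.040*0*Y)
print("need",need(o,[k[0],k[1],.2]))
E
```

```text
[ 0.5358037  -0.21634984  0.114     ] [ 0.49027646 -0.27448175  0.127     ] [ 0.4857101  -0.35805734  0.127     ] [ 0.47341367 -0.25044564  0.095     ] [ 0.63599046 -0.26341751  0.095     ] 0.16309347528561258
-3.1273851655339655 -4.561919947219774
bar mid [ 0.48729413 -0.31938281  0.127     ] bar from knob [ 0.48527674 -0.32824724  0.114     ] edge [ 0.47341367 -0.25044564  0.095     ]
need (array([ 48.9, -38.6,  44.5]), np.float64(-4.16))
```

Three estimates agree on the knob at (0.536, -0.216). I move above it and descend to TCP z≈0.111.

```bash
python3 -m pendant '[[[25,-19,0],0],[[24,-19.5,0],0],[[0,0,30],0],[[0,0,30],0],[[0,0,25],0],[[0,0,25],0],[[0,0,23],0],[[0,0,0],0]]'; python3 -m pendant '[[[0,0,0],0],[[0,0,0],0]]'
python3 - <<'E'
from rig import robot,camera
from h import *
c=camera("wrist");s=camera("scene");o=robot.get_obs()
print(o["position"],need(o,[.536,-.216,.111]),proj(c,[.536,-.216,.114]))
cv2.imwrite("pics/w2.png",np.hstack([cv2.resize(c["pixels"],(400,300)),cv2.resize(s["pixels"][150:300,180:380],(400,300))]))
E
```

```text
time: 3.38
position: [0.5344, -0.2164, 0.1099]
tool_rot: [0.999, -0.037, -0.002, -0.001]
ft_force: [0.7, 0.1, -0.5]
grip_width: 0.0871
time: 3.62
position: [0.5367, -0.2165, 0.1127]
tool_rot: [0.999, -0.036, 0.001, 0.001]
ft_force: [1.0, -0.4, -0.4]
grip_width: 0.0869
[ 0.53666708 -0.21611618  0.1125813 ] (array([-0.7, -0.1,  1.6]), np.float64(-4.08)) [274.04573994 272.22033666]
```

View pics/w2.png

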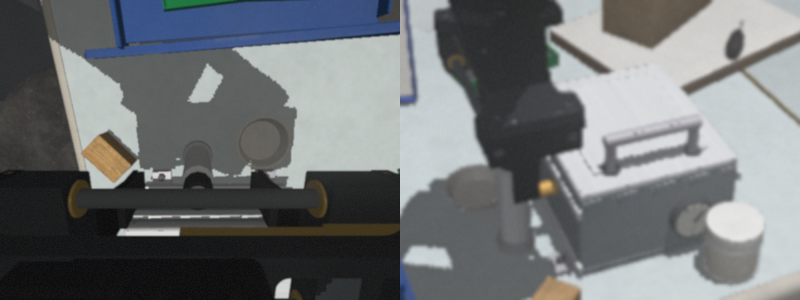

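The knob sits centred between the fingers (wrist column about 276 against a TCP column of 275). I close on it.

```bash
python3 -m pendant '[[[0,0,0],0],[[0,0,0],0],[[0,0,0],0],[[0,0,0],0],[[0,0,0],0],[[0,0,0],0]]' 0 40
```

```text
time: 4.47
position: [0.5362, -0.2156, 0.1115]
tool_rot: [0.999, -0.035, -0.0, -0.0]
ft_force: [0.2, 0.5, -0.1]
grip_width: 0.035
```

```bash
python3 -m pendant '[[[0,0,0],0],[[0,0,0],0],[[0,0,0],0],[[0,0,0],0],[[0,0,0],0]]'
```

```text
time: 5.1
position: [0.537, -0.2158, 0.1116]
tool_rot: [0.999, -0.035, 0.001, 0.0]
ft_force: [4.7, 1.2, -3.8]
grip_width: 0.023
```

```bash
python3 -m pendant '[[[0,0,-4],0],[[0,0,-4],0],[[0,0,-4],0],[[0,0,-3],0],[[0,0,-2],0],[[0,0,0],0],[[0,0,0],0]]'
```

```text
time: 5.98
position: [0.5369, -0.2158, 0.1277]
tool_rot: [0.999, -0.036, 0.001, 0.0]
ft_force: [5.7, 0.7, -8.2]
grip_width: 0.0231
```

```bash
python3 -m pendant '[[[0,0,-1.5],0],[[0,0,-1.5],0],[[0,0,0],0],[[0,0,0],0]]';python3 -m pendant '[[[0,0,0],0],[[0,0,0],0],[[0,0,0],0]]'
```

```text
time: 6.48
position: [0.5369, -0.2157, 0.1297]
tool_rot: [0.999, -0.036, 0.001, -0.0]
ft_force: [7.4, -1.1, -14.5]
grip_width: 0.0229
time: 6.85
position: [0.5369, -0.2158, 0.1297]
tool_rot: [0.999, -0.036, 0.001, -0.0]
ft_force: [7.4, -0.2, -14.7]
grip_width: 0.0228
```

The rise is 18 mm and the force has jumped from 8 to 14.7 N, so the knob is on its stop. I hold, then let it back down.

```bash
python3 -m pendant '[[[0,0,0],0],[[0,0,0],0],[[0,0,0],0],[[0,0,0],0],[[0,0,0],0],[[0,0,0],0]]'; python3 -m pendant '[[[0,0,4],0],[[0,0,4],0],[[0,0,4],0],[[0,0,4],0],[[0,0,3],0],[[0,0,0],0],[[0,0,0],0]]';  python3 -m pendant '[[[0,0,0],0],[[0,0,0],0],[[0,0,0],0],[[0,0,0],0],[[0,0,0],0],[[0,0,0],0]]' 87
```

```text
time: 7.6
position: [0.5369, -0.2158, 0.1297]
tool_rot: [0.999, -0.036, 0.001, -0.0]
ft_force: [8.5, -0.5, -13.9]
grip_width: 0.0234
time: 8.48
position: [0.537, -0.2158, 0.1123]
tool_rot: [0.999, -0.036, 0.001, 0.0]
ft_force: [4.9, 0.1, -4.1]
grip_width: 0.023
time: 9.22
position: [0.5361, -0.2157, 0.1126]
tool_rot: [0.999, -0.035, -0.0, -0.0]
ft_force: [0.1, 0.1, 0.2]
grip_width: 0.0753
```

```bash
python3 -m pendant '[[[0,0,-20],0],[[0,0,-35],0],[[0,0,-35],0],[[-10,28,0],0],[[-10,29,0],0],[[-11,29,0],0],[[-11,28,0],0],[[0,0,0],0]]';python3 -m pendant '[[[0,0,0],0],[[0,0,0],0]]'
python3 - <<'E'
from rig import robot,camera
from h import *
w=camera("wrist");c=camera("scene");s=camera("side");o=robot.get_obs();print(o["position"],proj(s,[.536,-.216,.114]),proj(w,[.486,-.327,.127]))
cv2.imwrite("pics/w3.png",np.vstack([np.hstack([cv2.resize(c["pixels"][150:300,180:380],(400,300)),cv2.resize(s["pixels"][150:300,180:380],(400,300))]),np.hstack([cv2.resize(w["pixels"],(400,300)),np.zeros((300,400,3),np.uint8)])]))
E
```

```text
time: 10.22
position: [0.4855, -0.3282, 0.2026]
tool_rot: [0.999, -0.037, 0.0, 0.0]
ft_force: [0.1, 1.0, -0.2]
grip_width: 0.0867
time: 10.48
position: [0.4865, -0.3252, 0.2025]
tool_rot: [0.999, -0.035, -0.0, -0.0]
ft_force: [-0.3, -0.5, 0.2]
grip_width: 0.0871
[ 0.48657786 -0.32554247  0.20256382] [265.17827376 175.259228  ] [275.29527392 229.45153092]
```

View pics/w3.png

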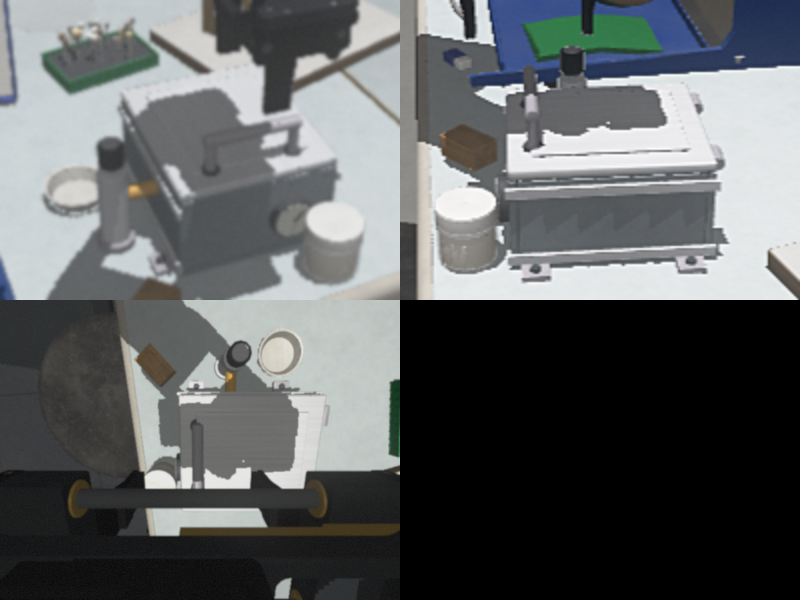

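The knob is back at rest, the bystanders are in place, and the bar lines up with the jaw centre (wrist column about 276). I descend and grip the bar.

```bash
python3 -m pendant '[[[0,0,25],0],[[0,0,20],0],[[0,0,15],0],[[0,0,12],0],[[0,0,0],0]]'; python3 -m pendant '[[[0,0,0],0],[[0,0,0],0],[[0,0,0],0],[[0,0,0],0],[[0,0,0],0],[[0,0,0],0],[[0,0,0],0],[[0,0,0],0]]' 0 40;  python3 -m pendant '[[[0,0,0],0],[[0,0,0],0],[[0,0,0],0],[[0,0,0],0],[[0,0,0],0]]'
```

```text
time: 11.25
position: [0.4859, -0.326, 0.1297]
tool_rot: [0.999, -0.035, -0.001, -0.001]
ft_force: [0.3, -0.2, 0.6]
grip_width: 0.087
time: 12.25
position: [0.4862, -0.3264, 0.1305]
tool_rot: [0.999, -0.035, -0.0, -0.0]
ft_force: [0.5, 0.5, -1.0]
grip_width: 0.0148
time: 12.88
position: [0.4864, -0.3264, 0.1305]
tool_rot: [0.999, -0.035, 0.0, 0.0]
ft_force: [1.2, 1.3, -1.7]
grip_width: 0.0104
```

Gripped. I pull up slowly along the hinge arc, about 0.28 mm back per mm up.

```bash
python3 -m pendant '[[[0.2,0,-0.8],0],[[0.2,0,-0.8],0],[[0.2,0,-0.8],0],[[0.2,0,-0.8],0],[[0,0,0],0]]'; python3 -m pendant '[[[0.3,0,-1],0],[[0.3,0,-1],0],[[0.3,0,-1],0],[[0,0,0],0]]'
```

```text
time: 13.5
position: [0.4869, -0.3264, 0.1321]
tool_rot: [0.999, -0.035, -0.0, -0.0]
ft_force: [4.5, -2.6, -15.3]
grip_width: 0.0107
time: 14.0
position: [0.488, -0.3265, 0.1359]
tool_rot: [0.999, -0.035, -0.0, -0.0]
ft_force: [5.1, -2.7, -11.2]
grip_width: 0.0107
```

```bash
python3 -m pendant '[[[0.3,0,-1],0],[[0.3,0,-1],0],[[0.3,0,-1],0],[[0.3,0,-1],0],[[0.3,0,-1],0],[[0.3,0,-1],0],[[0,0,0],0]]'; python3 -m pendant '[[[0.5,0,-1.5],0],[[0.5,0,-1.5],0],[[0.5,0,-1.5],0],[[0.5,0,-1.5],0],[[0.5,0,-1.5],0],[[0.5,0,-1.5],0],[[0,0,0],0]]'
```

```text
time: 14.88
position: [0.4904, -0.3267, 0.143]
tool_rot: [0.999, -0.036, 0.001, 0.0]
ft_force: [5.5, -0.2, -7.8]
grip_width: 0.0109
time: 15.75
position: [0.494, -0.3269, 0.1519]
tool_rot: [0.999, -0.036, 0.001, 0.0]
ft_force: [6.5, -0.5, -9.2]
grip_width: 0.0108
```

```bash
python3 -m pendant '[[[0.5,0,-1.5],0],[[0.5,0,-1.5],0],[[0.5,0,-1.2],0],[[0,0,0],0],[[0,0,0],0],[[0,0,0],0],[[0,0,0],0]]'
python3 - <<'E'
from rig import robot,camera
from h import *
c=camera("scene");s=camera("side");o=robot.get_obs();print(o["position"],o["ft_force"],o["grip_width"])
cv2.imwrite("pics/w4.png",np.hstack([cv2.resize(c["pixels"][150:300,200:350],(400,400)),cv2.resize(s["pixels"][150:300,210:360],(400,400))]))
E
```

```text
time: 16.62
position: [0.4958, -0.3271, 0.1561]
tool_rot: [0.999, -0.036, 0.002, 0.0]
ft_force: [7.6, -1.4, -9.1]
grip_width: 0.011
[ 0.49577781 -0.32709688  0.15606177] [ 8.12444561 -0.4207721  -8.90257188] 0.010580356459816894
```

View pics/w4.png

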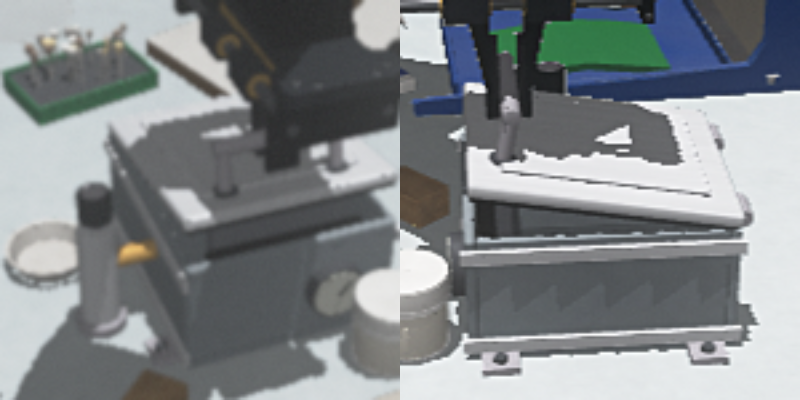

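The lid is ajar. In the side view its front edge is about 15 px above the rim, roughly 29 mm, which matches the 25.6 mm handle rise (about 0.18 rad). The knob is down and the bystanders are in place.

```bash
python3 -c "
from rig import robot,order
o=robot.get_obs();print(o['time'],abs(o['joint_velocities']).max());order.hand_in()"
```

```text
16.725 0.001583887869878396
the job is handed in; nothing more can be done
```

The dry box is vented, its lid is held ajar at about 3 cm, and I have handed the job in at 16.7 s. The hand-in gave no verdict.

- **Vent:** I pulled the knob up 18 mm to its stop, where the force jumped from 8 to about 14.5 N. I held it there for a little over a second, lowered it and let go. The pictures show it back at rest.
- **Lid:** I gripped the bar and raised it slowly along the hinge arc. The highest upward pull I read was about 15 N, and it then fell, so the seal let go without a jerk.
- **Last checks:** The handle had risen 25.6 mm, which is about 0.18 rad or 3 cm at the front. The side picture gives about 29 mm. The arm was still, with the bar gripped at 40 N.
- **Bystanders:** The jar and dish look unmoved in the pictures. The block was partly out of the last crops, but nothing came near it.
- **Disagreements:** The two camera rays to the knob disagreed by 3–5 mm, and the bar's position by about 1 cm along its length. The grips allowed for both. The force reading kept a sideways push of about 8 N while holding the lid, and I left it.

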